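# Load the tube rack into the spring-stop dock

### The arm

A 6-joint arm with a two-finger parallel gripper is mounted at the origin on a cart in front of the work surface, level with it; the furniture and walls round the work are solid. World frame = base frame: x ahead of the robot, y to its left, z up, the work surface at z = 0. Lengths are in m, angles in rad, forces in N, time in s.
With the tool pointing down it reaches from about 0.375 to 0.975 m from the base axis. Payload 3.8 kg.
Tool frame: the origin (TCP) lies at the very end of the fingers, on their centre line; the grasp point (between the pads) lies 19 mm behind it; z points along the fingers, y is the line along which they close (so a half turn about z gives the same grasp; the last joint's range is limited). The gripper opens to 85 mm and grips with 20 to 120 N. Pads are 22 mm wide; open, the fingers measure 114 mm over their backs; the gripper's body (76 mm by 85 mm) begins 54 mm behind the grasp point. The pads swing forward as they close: fully open they stand 13 mm farther back than shut.
Start: joints at [-1.164, 0.264, 1.604, -0, 1.274, -0.037], TCP at [0.29, -0.61, 0.231] pointing down, gripper open.
Joint ranges: [-2.63, 2.63], [-0.94, 2.18], [0.31, 2.57], [-1.31, 4.45], [0, 2.66], [-2.55, 2.55]. Speed limits (rad/s): [2.57, 2.57, 3.14, 3.14, 3.14, 3.14].

### API

Orientations are given as a rotation vector (axis times angle).
In Python, from workcell import monitor, viewer, job gives the robot as it stands. The module is installed in compiled form; this text tells all that it offers.
- The arm moves only by the tool step_arm, never from a script. Its argument "series" is one flat list of numbers, 4 for each row, row after row: the shift along the tool's x, y, z in m, then the turn about the tool's z in rad. A call has 1 to 8 rows; each row is the pose to reach, as a shift and turn from the pose commanded when the call began, along the tool's axes at that moment; what a row does not reach only later rows make up. A row lasts 1/8 s, in which the tool goes at most 62.5 mm and 10.7 degrees, less where a joint would pass 70% of its speed; a pose out of reach is approached as far as the arm can. A call with a gripper value outside its range is refused whole. "gripper" is the opening, from 0 (shut) to 1 (fully open), set as the call begins (left out, the last holds). The fingers move at their own pace and stop on an object; "newtons" is the grip in N (left out, the last holds). Time passes only in rows, so rows that repeat a pose let the fingers close. It gives the time, the measured TCP pose, the force, the opening and the grip force at its end, in the units of the state.
- monitor.read_state(): the state, without advancing time (a new reading comes with each control period).
- viewer.read_camera(name): name is "scene" or "top" or "wrist"; returns a dict with "image" (400x640x3 uint8, red, green, blue), "intrinsics" (3x3 intrinsics, pixels), "T" (4x4, takes a point from camera to world coordinates); the wrist camera has in their place "hand_eye" (4x4, takes a point from camera to tool coordinates, whose origin is the TCP and whose axes are the flange's). Camera axes: x right, y up, looking along -z (the intrinsics and any distortion apply to the point x, -y, -z); pixel columns grow to the right and rows downward; lengths in m; the calibration is good to about 2 mm. A picture is of the moment at which its call begins: read the wrist's pose just before it. There is no depth.
- job.finish_job(): hands the job in; it is judged then, once.
Trained networks look in a picture, given as the dict that the camera call returned (one of the last four; its "shot" number tells which), for a name from the list of things; names that differ only in an ending like _2 or _b are one class to them, and where a whole thing is asked for, a point or a joint stands for the part that bears it (a point fixed in the world has none). Each returns a list of dicts, best first, with "score" (0 to 1); they miss things now and then, are a little off and sometimes report something else, mostly with a low value. They report only what shows in the picture. A call takes as long as a camera call. They do not tell look-alikes from the thing itself.
- viewer.boxes_of(picture, label): "extent" ([centre column, centre row, width, height] in pixels, round what is visible of it).
- viewer.spot_point(picture, label): "point" ([column, row] in pixels: a listed point, or the origin of a listed thing).
The state is a dict: "time": time; "q": joint angles; "joint_vel": joint speeds; "joint_torque": joint torques, N m; "tool_pos": TCP position; "tcp_rot": TCP orientation; "wrist_force": force on the tool from outside, world axes, zero at the start; "torque": the same for the moment, N m; "width": opening from 0.0 (shut) to 1.0 (fully open); "grip_force": force on a finger pad.
Only numpy, scipy, OpenCV 4.12 (cv2) and the standard library are available. Lean on these libraries where they do the work, as an engineer would, in place of code of your own. Each camera call takes 0.05 s, during which the arm holds its last target. There are 200 camera calls.

### The job

Load the tube rack that lies on the rails of the metal dock: press the dock's spring pedal down behind the rack with a fingertip and, keeping it down, push the rack over the lowered stop pegs until it is fully home against the back wall. Then let the pedal spring up so that the pegs stand behind the rack, and move clear. Only push the rack along its rails, never grip, lift or tip it, and leave the things around the dock alone.

Things in the scene. Friction and masses are not known exactly. Their poses are not given: they have to be found in the camera images.
- dock: Metal rack dock fixed to the table, 285 x 124 mm. Origin at table height under the line of its two stop pegs; +x the loading direction (roughly away from the robot), z up. Rails (tops 30 mm high, y = +-40 to 54 mm) carry the rack; the 80 mm channel between them is open. Guide walls y = +-54 to 61 mm, 42 mm high, from x = -185 mm to the back wall, whose pads are at x = +80 mm, top 50 mm high
- pedal_top (a point): Centre of the top of the spring pedal: grey ribbed pad 180 mm (x) x 30 mm on the dock's centre line, dock x = -176 to +4 mm, axes as the dock. Released its top is 28 mm above the table. Pressed anywhere it goes straight down as one piece, with its stop pegs: dock x = -4 to +4 mm, y = +-30 to 37 mm (60 mm clear between), tops 8 mm above the rails. Press it behind the rack
- pedal (a joint): Downward travel of the pedal and its pegs, 0 (released) to 0.016 m (bottomed). A spring of 150 N/m pushes it up: about 2.7 N at 0, 5.1 N at 0.016; it comes up by itself when let go. The pegs are below the rails from 0.008 m on
- rack_centre (a point): Centre (15 mm above the underside) of the purple tube rack: loose rigid block 71 mm (x, along the lane) x 103 mm (y) x 30 mm high, 0.1 to 0.21 kg, axes as the dock's within 1 degree at the start. It lies on the rails over the pedal, its front a few to 20 mm before the pegs. Home against the back wall pads its centre is at dock x = +46 mm and its rear face 6 mm past the pegs
- dropper_bottle: Dropper bottle, 27 mm across, 60 mm tall, standing loose near the dock's left side; origin at the centre of its foot. Leave alone
- vial_a: Small vial lying loose near the dock's right side, 13 x 41 x 15 mm; origin under its centre. Leave alone
- vial_b: Small vial lying loose near the dock's left side, 13 x 41 x 15 mm; origin under its centre. Leave alone
- slide_box: Wooden slide box, 75 x 100 x 33 mm, loose, at the left; origin under its centre. Leave alone
- bench_timer: Round dial timer, 62 mm across, 44 mm tall, loose, at the right; origin under its centre. Leave alone
- notebook: Notebook, 92 x 138 x 11 mm, loose, at the right, near the robot; origin under its centre. Leave alone
- petri_dish: Petri dish, 90 mm across, 16 mm tall, loose, at the left; origin under its centre. Leave alone
Not all that is in view belongs to the job. Of the things that look like the part that bears rack_centre, the middle-sized one is meant.

How it is judged:
On the way, in this order (a step that is already met when the one before it is completed fails the run):
1. a finger holds the pedal down while the rack is still before the pegs (value of joint pedal above 0.008 m and contact force between the fingers and dock above 1 N and x of rack_centre in the frame of dock below -0.036 m), for 0.1 s.
2. a finger still holds the pedal down while the rack slides over the pegs (value of joint pedal above 0.007 m and contact force between the fingers and dock above 1 N and x of rack_centre in the frame of dock between -0.02 and 0.035 m), for 0.1 s.
At the end, for the whole second after the job is handed in: The rack lies level on the rails, fully home (within about 5 mm of the back wall) and at rest; the pedal is released and up (within 2 mm), so that the pegs stand behind the rack (x of rack_centre in the frame of dock above 0.0405 m and z of rack_centre in the frame of dock between 0.042 and 0.048 m and angle between rack_centre's own z axis and vertical below 0.05 rad and value of joint pedal below 0.002 m and linear speed of rack below 0.01 m/s); the robot touches nothing.
It fails at once if the rack is lifted off its rails (6 mm) (z of rack_centre in the frame of dock above 0.051 m).
It fails at once if the rack is tipped (angle between rack_centre's own z axis and vertical above 0.15 rad).
It fails at once if a thing beside the dock is moved by 15 mm (distance of any of dropper_bottle, vial_a, vial_b, slide_box, bench_timer, notebook, petri_dish from where it was at the start of the episode above 0.015 m).
It also fails if it takes over 40 s, if anything falls off the work surface, if the arm or the gripper's body presses on something with over 40 N, if the wrist force passes 120 N, or if a joint passes its speed limit or range.

## Working session

There is one attempt and no reset: what is moved stays moved. The work goes in short steps, Python scripts to look and compute and a tool call to move; the robot and the scene stay as the last step left them, time stands still between calls to the robot, and variables do not carry over. Pictures are saved under pics/ and viewed, at most 10 in all, crops included, and the job is handed in when it is done.

Besides the shell and the picture viewer there is one more tool, called after "Emit:" in YAML: its name, and indented under it one key for each argument. step_arm: Moves the arm, as the interface text tells. Its arguments: {"type":"object","properties":{"series":{"type":"array"},"gripper":{"type":"number"},"newtons":{"type":"number"}},"required":["series"]}

```bash
mkdir -p pics
cat > h.py <<'E'
import numpy as np, cv2
from workcell import monitor, viewer, job
def save(p,name): cv2.imwrite('pics/'+name,p['image'][:,:,::-1])
def ray(p,uv,z):
    K=p['intrinsics'];T=np.array(p['T']);d=np.linalg.inv(K)@[uv[0],uv[1],1]
    d=T[:3,:3]@np.array([d[0],-d[1],-d[2]]);o=T[:3,3]
    return o+d*(z-o[2])/d[2]
def proj(p,X):
    T=np.array(p['T']);c=T[:3,:3].T@(np.asarray(X)-T[:3,3]);v=np.array(p['intrinsics'])@[c[0],-c[1],-c[2]];return v[:2]/v[2]
E
python3 - <<'E'
from h import *
for c in('top','scene'):
    p=viewer.read_camera(c);save(p,c+'1.png')
    print(c,{k:np.round(v,3).tolist() if k in('intrinsics','T') else (v if k!='image' else '') for k,v in p.items()})
    for l,z in(('rack_centre',.045),('pedal_top',.028),('dock',0),('vial_a',0),('dropper_bottle',0)):
        print(l,[(np.round(r['point']),round(r['score'],2),np.round(ray(p,r['point'],z),3)) for r in viewer.spot_point(p,l)[:4]])
E
```

```text
top {'image': '', 'intrinsics': [[490.798, 0.0, 320.134], [0.0, 490.798, 193.716], [0.0, 0.0, 1.0]], 'T': [[0.023, 0.99, -0.139, 0.397], [-1.0, 0.023, -0.001, 0.058], [0.002, 0.139, 0.99, 1.304], [0.0, 0.0, 0.0, 1.0]], 'shot': 1}
rack_centre [(array([382., 196.]), 0.93, array([ 0.571, -0.1  ,  0.045])), (array([294., 207.]), 0.85, array([0.537, 0.128, 0.045])), (array([242., 131.]), 0.85, array([0.735, 0.269, 0.045])), (array([248., 167.]), 0.56, array([0.639, 0.248, 0.045]))]
pedal_top [(array([291., 224.]), 0.61, array([0.495, 0.133, 0.028]))]
dock [(array([293., 189.]), 0.83, array([0.592, 0.132, 0.   ]))]
vial_a [(array([247., 227.]), 0.47, array([0.487, 0.251, 0.   ])), (array([334., 215.]), 0.41, array([0.524, 0.021, 0.   ]))]
dropper_bottle [(array([251., 168.]), 0.4, array([0.644, 0.249, 0.   ]))]
scene {'image': '', 'intrinsics': [[464.247, 0.0, 319.793], [0.0, 464.247, 195.548], [0.0, 0.0, 1.0]], 'T': [[-0.756, 0.383, -0.53, -0.053], [-0.654, -0.458, 0.602, 0.787], [-0.012, 0.802, 0.597, 0.785], [0.0, 0.0, 0.0, 1.0]], 'shot': 2}
rack_centre [(array([313., 225.]), 0.82, array([0.537, 0.142, 0.045])), (array([222., 224.]), 0.6, array([0.711, 0.286, 0.045]))]
pedal_top [(array([323., 237.]), 0.8, array([0.501, 0.146, 0.028]))]
dock [(array([303., 232.]), 0.61, array([ 0.574,  0.142, -0.   ]))]
vial_a [(array([297., 277.]), 0.45, array([0.48 , 0.265, 0.   ]))]
dropper_bottle [(array([253., 247.]), 0.65, array([0.633, 0.261, 0.   ]))]
```

Run:
```python
import cv2
a=cv2.imread('pics/top1.png');cv2.imwrite('pics/top1c.png',cv2.resize(a[100:290,200:450],(788,600),interpolation=cv2.INTER_CUBIC))
```

```text
(no output)
```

View pics/scene1.png

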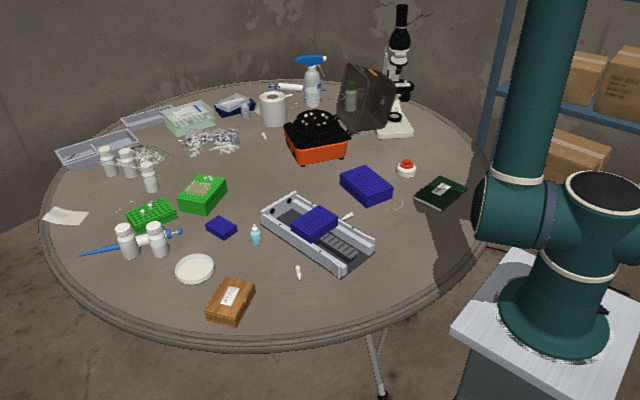

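View pics/top1c.png

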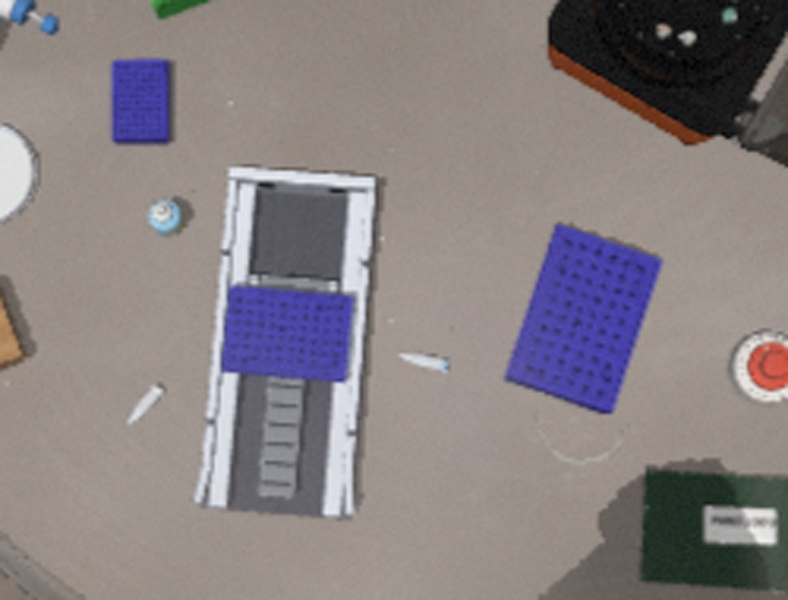

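The racks, in top-crop pixels, are small (140,100), middle (288,333) lying on the dock rails, and large (583,318). The middle one is on the dock over the pedal, so that is the one meant, and this crop confirms it. Next I fit the dock pose.

```bash
cat > fit.py <<'E'
from h import *
from scipy.optimize import least_squares
from scipy.spatial.transform import Rotation as R
p=viewer.read_camera('top')
px=lambda u,v:np.array([200+u/3.152,100+v/3.158])
pts=[((100,62,.05),(229,168)),((100,-62,.05),(378,178)),((-176,15,.028),(259,494)),((-176,-15,.028),(294,498)),((-185,-61,.042),(353,515))]
W=lambda s,P:np.array([s[0]+P[0]*np.cos(s[2])-P[1]*np.sin(s[2]),s[1]+P[0]*np.sin(s[2])+P[1]*np.cos(s[2]),P[2]])
mm=lambda P:(P[0]/1e3,P[1]/1e3,P[2]) 
f=lambda s:np.concatenate([proj(p,W(s,mm(P)))-px(*c) for P,c in pts])
s=least_squares(f,[.59,.13,0]).x
print('dock',s.round(4),'res',f(s).round(1))
for n,c in(('rear L',(222,372)),('rear R',(347,381)),('front L',(231,286)),('front R',(356,294))):
    w=ray(p,px(*c),.06)[:2]-s[:2];c_,s_=np.cos(s[2]),np.sin(s[2]);print(n,(w@np.array([[c_,-s_],[s_,c_]])*1e3).round(1))
st=monitor.read_state();Rm=R.from_rotvec(st['tcp_rot']).as_matrix();print(st['time'],st['tool_pos'],Rm.round(3),st['q'],st['width'])
x=[-.115,0,.0];g=W(s,x);print('target over pedal',g.round(4),'shift tool',(Rm.T@(np.array([g[0],g[1],.231])-st['tool_pos'])).round(4))
d=R.from_matrix(Rm.T@R.from_euler('z',s[2]).as_matrix()).as_matrix();print('dock x dir in tool',d[:,0].round(3))
E
python3 fit.py
```

```text
dock [ 0.5802  0.1294 -0.051 ] res [-0.  -2.5  0.1 -2.2  0.1  1.9  0.6  1.5 -0.7  1. ]
rear L [-76.4  51.2]
rear R [-76.2 -49.9]
front L [-6.2 50.1]
front R [ -5.1 -51.7]
0.65 [ 0.28983697 -0.60964945  0.23133139] [[ 0.903  0.429  0.   ]
 [ 0.429 -0.903 -0.   ]
 [ 0.     0.    -1.   ]] [-1.16391302e+00  2.63870373e-01  1.60394143e+00  1.84674859e-05
  1.27366137e+00 -3.68749022e-02] 0.9998163161006424
target over pedal [0.4653 0.1353 0.    ] shift tool [ 4.783e-01 -5.974e-01  3.000e-04]
dock x dir in tool [0.88  0.475 0.   ]
```

Emit:
step_arm:
  series: [0.06, -0.01, 0, 0.06, 0.12, -0.03, 0, 0.12, 0.17, -0.06, 0, 0.18, 0.22, -0.1, 0, 0.25, 0.27, -0.14, 0, 0.3, 0.31, -0.19, 0, 0.36, 0.35, -0.24, 0, 0.42, 0.38, -0.29, 0, 0.495]
  gripper: 0

```text
time: 1.65
tool_pos: [0.5089, -0.1844, 0.2316]
tcp_rot: [3.14, -0.084, 0.002]
wrist_force: [0.5, -0.3, -0.3]
width: -0.002
grip_force: 0.0
```

```bash
cat > rel.py <<'E'
from h import *
from scipy.spatial.transform import Rotation as R
import sys
D=eval(sys.argv[2]) if len(sys.argv)>2 else (.5802,.1294,-.051)
st=monitor.read_state();M=R.from_rotvec(st['tcp_rot']).as_matrix()
t=eval(sys.argv[1]);c,s=np.cos(D[2]),np.sin(D[2])
g=np.array([D[0]+t[0]*c-t[1]*s,D[1]+t[0]*s+t[1]*c,t[2]])
d=M.T@np.array([c,s,0]);w=st['tool_pos'][:2]-np.array(D[:2])
print('t',st['time'],'pos',st['tool_pos'],'in dock',w@np.array([[c,-s],[s,c]]),'F',st['wrist_force'],'w',st['width'],'q6',st['q'][5])
print('shift',(M.T@(g-st['tool_pos'])).round(4),'turn',np.arctan2(d[1],d[0]).round(4),'z',M[:,2].round(3))
E
python3 rel.py "(-.115,0,.16)"
```

```text
t 1.65 pos [ 0.50890097 -0.18439367  0.23163895] in dock [-0.05520979 -0.31702035] F [ 0.46369708 -0.27507535 -0.25261981] w -0.002352578796492547 q6 1.2304923023373564
shift [-0.0607 -0.3169  0.0715] turn -0.0026 z [ 0.001 -0.    -1.   ]
```

Emit:
step_arm:
  series: [-0.012, -0.06, 0, 0, -0.025, -0.12, 0, 0, -0.035, -0.18, 0, 0, -0.05, -0.24, 0.02, 0, -0.058, -0.295, 0.05, 0, -0.061, -0.317, 0.07, 0, -0.061, -0.317, 0.0715, 0, -0.061, -0.317, 0.0715, 0]

```text
time: 2.65
tool_pos: [0.464, 0.1329, 0.1604]
tcp_rot: [3.14, -0.08, 0.001]
wrist_force: [-0.2, 0.2, -0.6]
width: 0.0
grip_force: 0.0
```

```bash
python3 rel.py "(-.115,0,.06)"
python3 - <<'E'
from h import *
p=viewer.read_camera('wrist');save(p,'w1.png');print(p['intrinsics'],np.round(p['hand_eye'],3))
p=viewer.read_camera('top');cv2.imwrite('pics/top2.png',cv2.resize(p['image'][130:280,220:400,::-1],(720,600)))
E
```

```text
t 2.65 pos [0.46403189 0.13294599 0.1603633 ] in dock [-0.11619783 -0.00238062] F [-0.21918621  0.20932893 -0.56424639] w 0.0003605788765601775 q6 1.849759678691547
shift [ 0.0011 -0.0024  0.1004] turn 0.0001 z [ 0.001 -0.    -1.   ]
[[320.04714203   0.         314.90160996]
 [  0.         320.04714203 197.35124152]
 [  0.           0.           1.        ]] [[ 0.     0.956  0.292  0.075]
 [ 1.     0.    -0.001 -0.   ]
 [-0.001  0.292 -0.956 -0.142]
 [ 0.     0.     0.     1.   ]]
```

View pics/w1.png

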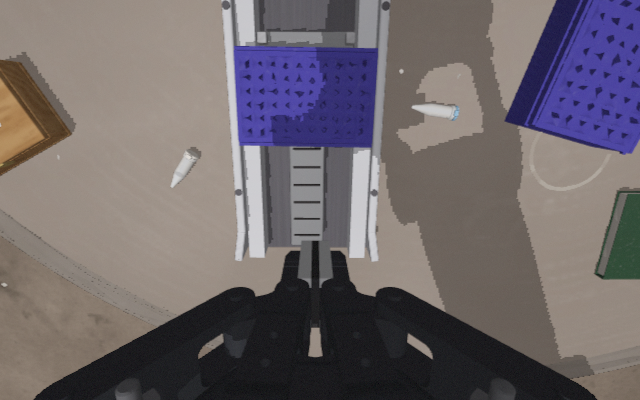

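Run:
```python
from h import *
from scipy.spatial.transform import Rotation as R
st=monitor.read_state();p=viewer.read_camera('wrist')
T=np.eye(4);T[:3,:3]=R.from_rotvec(st['tcp_rot']).as_matrix();T[:3,3]=st['tool_pos'];p['T']=T@p['hand_eye']
D=(.5802,.1294,-.051);c,s=np.cos(D[2]),np.sin(D[2])
for n,uv,z in [('pedal rear',(290.5,240),.028),('pedal rear',(323,240),.028),('ped side',(292,150),.028),('ped side',(322,150),.028),('rack rL',(236,146),.06),('rack rR',(372,147),.06),('rack fL',(236,46),.06),('rack fR',(378,48),.06),('pegL',(262,37),.038),('pegR',(350,37),.038),('TCPproj',None,0)]:
    if uv is None: print(proj(p,st['tool_pos']));continue
    w=ray(p,uv,z)[:2]-np.array(D[:2]);print(n,(w@np.array([[c,-s],[s,c]])*1e3).round(1))
```

```text
pedal rear [-166.4   20. ]
pedal rear [-166.5  -10.5]
ped side [-82.1  16.7]
ped side [-82.1  -9.1]
rack rL [-74.3  56.8]
rack rR [-75.2 -46.3]
rack fL [-5.  51.8]
rack fR [ -6.4 -47. ]
pegL [ 4.4 36.7]
pegR [  4.4 -29.5]
[314.69299514 257.69182661]
```

View pics/top2.png

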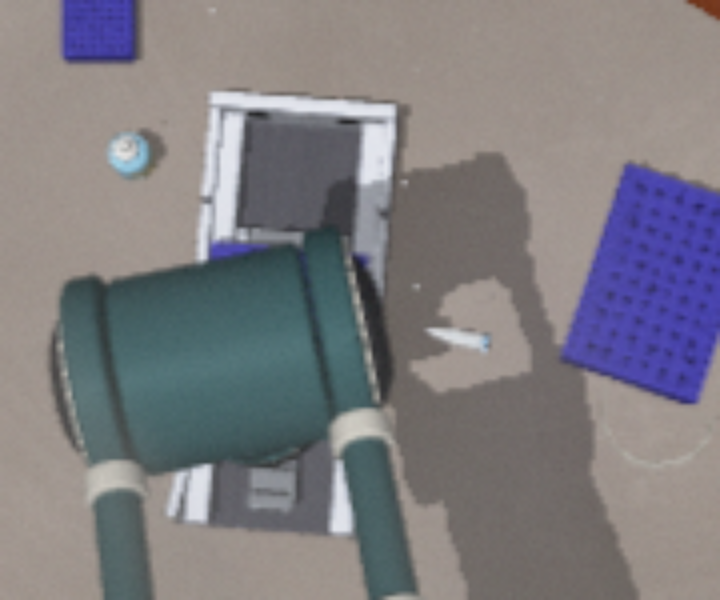

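Emit:
step_arm:
  series: [0.001, -0.005, 0.05, 0, 0.001, -0.005, 0.09, 0, 0.001, -0.005, 0.115, 0, 0.001, -0.005, 0.125, 0, 0.001, -0.005, 0.128, 0, 0.001, -0.005, 0.128, 0]

```text
time: 3.55
tool_pos: [0.4661, 0.1383, 0.0329]
tcp_rot: [-3.14, 0.081, -0.003]
wrist_force: [0.5, -0.3, -0.2]
width: -0.002
grip_force: 0.0
```

```bash
python3 rel.py "(-.115,0,.015)" "(.586,.132,-.051)"
python3 - <<'E'
from h import *
p=viewer.read_camera('wrist');save(p,'w2.png')
E
```

```text
t 3.55 pos [0.46605548 0.13831567 0.03292447] in dock [-0.12011052  0.00019294] F [ 0.5304402  -0.3335737  -0.16041694] w -0.0018097247696140246 q6 1.8597820932324354
shift [0.0051 0.0002 0.0179] turn -0.0007 z [ 0.002  0.    -1.   ]
```

View pics/w2.png

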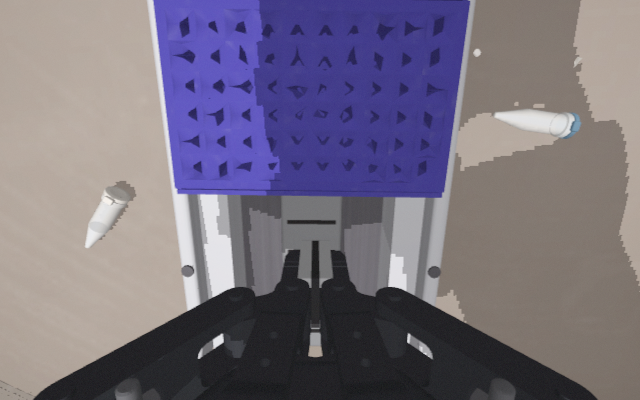

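The fingertips (col 315, row 250) sit centred over the pedal (cols 281–343), with the rack's rear edge ahead of them at row 192. Now I press.

Emit:
step_arm:
  series: [0, 0, 0.005, 0, 0, 0, 0.011, 0, 0, 0, 0.017, 0, 0, 0, 0.019, 0, 0, 0, 0.019, 0, 0, 0, 0.019, 0]

```text
time: 4.35
tool_pos: [0.4657, 0.1385, 0.0132]
tcp_rot: [-3.14, 0.08, -0.002]
wrist_force: [3.1, 1.1, 3.7]
width: -0.001
grip_force: 2.1
```

```bash
python3 rel.py "(0,0,.015)" "(.586,.132,-.051)"
```

```text
t 4.35 pos [0.46565537 0.13854347 0.01322147] in dock [-0.12052173  0.00040005] F [3.07405551 1.07197094 3.73360432] w -0.0013455125776023966 q6 1.859818526990266
shift [ 0.1205  0.0004 -0.0016] turn -0.0002 z [ 0.001  0.    -1.   ]
```

Emit:
step_arm:
  series: [0.007, 0, 0, 0, 0.014, 0, 0, 0, 0.021, 0, 0, 0, 0.028, 0, 0, 0, 0.035, 0, 0, 0, 0.042, 0, 0, 0, 0.049, 0, 0, 0, 0.055, 0, 0, 0]

```text
time: 5.35
tool_pos: [0.5141, 0.135, 0.0118]
tcp_rot: [3.139, -0.081, -0.02]
wrist_force: [-13.8, 0.3, 17.9]
width: 0.001
grip_force: 8.8
```

```bash
python3 rel.py "(0,0,.014)" "(.586,.132,-.051)"
python3 - <<'E'
from h import *
p=viewer.read_camera('wrist');save(p,'w3.png')
E
```

```text
t 5.35 pos [0.51409627 0.13495617 0.01183603] in dock [-0.07196093 -0.00071318] F [-13.82812485   0.30818287  17.9078376 ] w 0.001051312239447146 q6 1.8303622371148751
shift [ 0.0719 -0.0007 -0.0031] turn -0.0005 z [-0.013 -0.002 -1.   ]
```

View pics/w3.png

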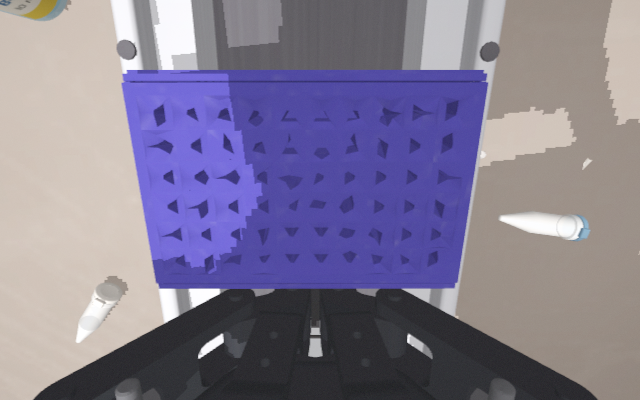

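```bash
cat > rk.py <<'E'
from h import *
import sys
from scipy.spatial.transform import Rotation as R
st=monitor.read_state();p=viewer.read_camera('wrist')
T=np.eye(4);T[:3,:3]=R.from_rotvec(st['tcp_rot']).as_matrix();T[:3,3]=st['tool_pos'];p['T']=T@p['hand_eye']
D=(.586,.132,-.051);c,s=np.cos(D[2]),np.sin(D[2])
for n,uv,z in eval(sys.argv[1]):
    w=ray(p,uv,z)[:2]-np.array(D[:2]);print(n,(w@np.array([[c,-s],[s,c]])*1e3).round(1))
print(proj(p,st['tool_pos']),st['wrist_force'],st['joint_torque'])
E
python3 rk.py "[('bolt',(126,49),.042),('bolt',(490,50),.042),('rackfL',(124,82),.06),('fR',(487,82),.06),('rL',(158,286),.06),('rR',(458,286),.06),('fl?',(126,71),.06),('fr',(485,71),.06)]"
```

```text
bolt [19.8 59.4]
bolt [ 19.5 -56.6]
rackfL [ 9.2 51.8]
fR [  9.2 -48.1]
rL [-55.2  52. ]
rR [-55.4 -48.8]
fl? [12.  50.8]
fr [ 12.  -47.1]
[314.69474194 257.69469797] [-7.19735274 -0.15253439 10.40819394] [-6.36626892e-01 -3.86944556e+01 -2.80375421e+01 -2.77832933e-01
 -2.11520255e+00 -4.16421506e-03]
```

Emit:
step_arm:
  series: [-0.005, 0, 0, 0, -0.009, 0, 0, 0, -0.009, 0, -0.001, 0, -0.009, 0, -0.002, 0, -0.009, 0, -0.002, 0]

```text
time: 6.08
tool_pos: [0.5109, 0.1359, 0.0149]
tcp_rot: [3.141, -0.08, -0.0]
wrist_force: [1.8, -0.8, 3.1]
width: 0.006
grip_force: 2.0
```

```bash
python3 rel.py "(0,0,.014)" "(.586,.132,-.051)"
```

```text
t 6.075 pos [0.51087933 0.13592089 0.0148607 ] in dock [-7.52228731e-02  8.62965669e-05] F [ 1.80088844 -0.75517355  3.08149517] w 0.00608668146376764 q6 1.8349304753792752
shift [0.0752 0.0001 0.0009] turn -0.0002 z [-0. -0. -1.]
```

Emit:
step_arm:
  series: [0.005, 0, 0, 0, 0.01, 0, 0, 0, 0.015, 0, 0, 0, 0.02, 0, 0, 0, 0.025, 0, 0, 0, 0.03, 0, 0, 0, 0.035, 0, 0, 0, 0.04, 0, 0, 0]

```text
time: 7.08
tool_pos: [0.5511, 0.1339, 0.0148]
tcp_rot: [-3.141, 0.081, -0.0]
wrist_force: [-3.4, -0.9, 3.1]
width: -0.001
grip_force: 1.9
```

```bash
python3 rel.py "(0,0,.014)" "(.586,.132,-.051)"
```

```text
t 7.075 pos [0.55110838 0.13388829 0.01480705] in dock [-0.03494251  0.00010713] F [-3.41046786 -0.87041763  3.13773817] w -0.00112125756200103 q6 1.8164085684322413
shift [0.0349 0.0001 0.0008] turn -0.0003 z [ 0.  0. -1.]
```

Emit:
step_arm:
  series: [0.005, 0, 0, 0, 0.01, 0, 0, 0, 0.015, 0, 0, 0, 0.02, 0, 0, 0, 0.024, 0, 0, 0, 0.027, 0, 0, 0, 0.029, 0, 0, 0, 0.03, 0, 0, 0]

```text
time: 8.07
tool_pos: [0.5807, 0.1324, 0.0148]
tcp_rot: [-3.141, 0.08, 0.0]
wrist_force: [-4.5, 0.5, 5.2]
width: 0.002
grip_force: 2.1
```

```bash
python3 rel.py "(0,0,.014)" "(.586,.132,-.051)"
python3 - <<'E'
from h import *
p=viewer.read_camera('wrist');save(p,'w4.png')
E
```

```text
t 8.075 pos [0.58072373 0.13236946 0.01479323] in dock [-0.00528825  0.0001    ] F [-4.52233842  0.49431855  5.20005585] w 0.001950758320188996 q6 1.8042649499633265
shift [0.0053 0.0001 0.0008] turn -0.0002 z [-0.  0. -1.]
```

View pics/w4.png

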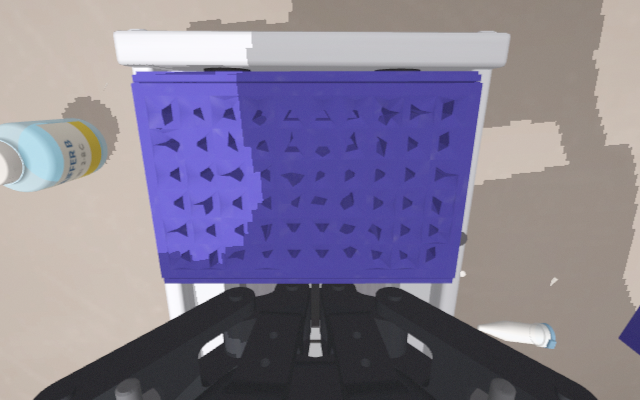

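The rack's front edge (row 72) is almost at the wall pads (205–250 and 375–420, row 70). I push the last few millimetres until contact.

Emit:
step_arm:
  series: [0.001, 0, 0, 0, 0.002, 0, 0, 0, 0.003, 0, 0, 0, 0.004, 0, 0, 0, 0.005, 0, 0, 0]

```text
time: 8.75
tool_pos: [0.5821, 0.1323, 0.014]
tcp_rot: [3.14, -0.081, -0.011]
wrist_force: [-13.8, 1.3, 11.3]
width: -0.0
grip_force: 2.1
```

```bash
python3 rel.py "(0,0,.014)" "(.586,.132,-.051)"
```

```text
t 8.75 pos [0.58212282 0.13225031 0.01401525] in dock [-3.88489395e-03  5.23297147e-05] F [-13.75763136   1.29976669  11.31325405] w -0.00018117669520456022 q6 1.8024199904317264
shift [ 0.0039  0.0001 -0.    ] turn -0.0005 z [-0.007 -0.    -1.   ]
```

Emit:
step_arm:
  series: [-0.004, 0, 0, 0, -0.008, 0, 0, 0, -0.009, 0, 0, 0, -0.009, 0, 0, 0]

```text
time: 9.25
tool_pos: [0.5784, 0.1328, 0.0157]
tcp_rot: [-3.14, 0.081, -0.005]
wrist_force: [2.2, -0.1, 3.1]
width: 0.001
grip_force: 2.0
```

```bash
python3 rel.py "(0,0,.014)" "(.586,.132,-.051)"
python3 - <<'E'
from h import *
p=viewer.read_camera('wrist');im=p['image'][10:300,90:520,::-1];cv2.imwrite('pics/w5.png',cv2.resize(im,(800,540),interpolation=cv2.INTER_CUBIC))
E
```

```text
t 9.25 pos [0.57840549 0.13279502 0.01570494] in dock [-0.00762517  0.00040683] F [ 2.18157603 -0.13000836  3.0896048 ] w 0.0014768710346904023 q6 1.805886842408999
shift [0.0076 0.0004 0.0017] turn -0.0004 z [ 0.003  0.001 -1.   ]
```

View pics/w5.png

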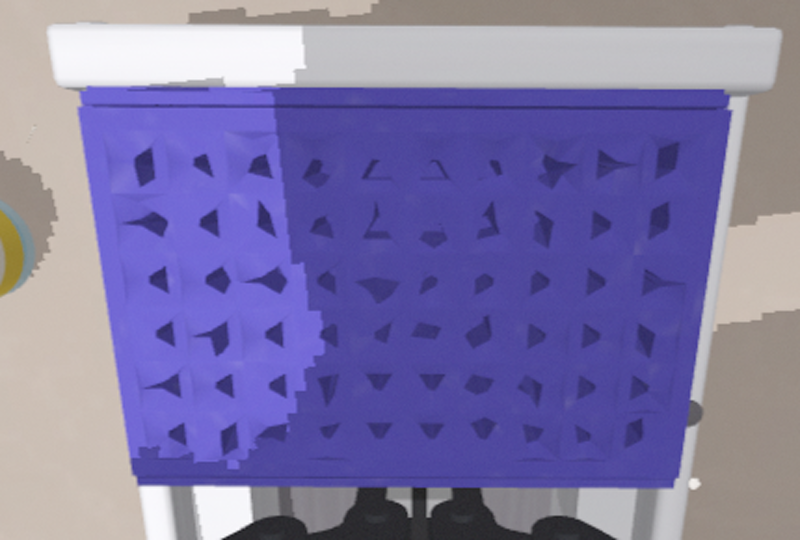

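The rack lies flush with the back wall and is square, with a gap behind it to the fingers. I let the pedal up and lift clear.

Emit:
step_arm:
  series: [-0.003, 0, 0, 0, -0.005, 0, -0.003, 0, -0.005, 0, -0.007, 0, -0.005, 0, -0.012, 0, -0.005, 0, -0.02, 0, -0.01, 0, -0.04, 0, -0.015, 0, -0.08, 0, -0.02, 0, -0.13, 0]

```text
time: 10.3
tool_pos: [0.5548, 0.1333, 0.1454]
tcp_rot: [3.14, -0.08, -0.005]
wrist_force: [1.3, 0.1, 0.2]
width: 0.002
grip_force: 0.0
```

Emit:
step_arm:
  series: [-0.03, 0, -0.03, 0, -0.06, 0, -0.05, 0, -0.06, 0, -0.05, 0]

```text
time: 10.68
tool_pos: [0.4961, 0.137, 0.1977]
tcp_rot: [-3.14, 0.079, -0.006]
wrist_force: [0.3, 0.5, -0.0]
width: -0.001
grip_force: 0.0
```

```bash
python3 rel.py "(0,0,.1)" "(.586,.132,-.051)"
python3 - <<'E'
from h import *
p=viewer.read_camera('wrist');im=p['image'][:,120:500,::-1];cv2.imwrite('pics/w6.png',cv2.resize(im,(570,600),interpolation=cv2.INTER_CUBIC))
E
```

```text
t 10.675 pos [0.49606587 0.13702096 0.19770968] in dock [-0.09007316  0.00042978] F [ 0.32158813  0.51981356 -0.04445207] w -0.0008803107486686903 q6 1.8422112901723524
shift [0.0897 0.0006 0.098 ] turn 0.0005 z [ 0.004  0.001 -1.   ]
```

View pics/w6.png

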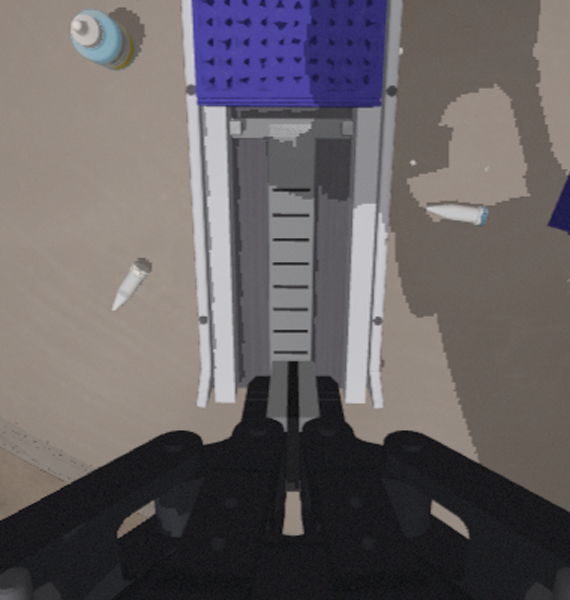

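The pegs (236,128) and (347,128) stand up behind the rack's rear edge (row 105). The pedal is up and the robot is clear.

```bash
python3 -c "
from workcell import job
print(job.finish_job())"
```

```text
the job is handed in; nothing more can be done
None
```

The rack is loaded: fully home against the back wall, with the pedal up, the pegs behind it and the arm clear. The job is handed in, but the judge returned no verdict.

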